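Lay out the slide rule repair kit

TASK

Set out the slide rule repair kit in this order of stacking: first lay the chrome screwdriver case flat and centred on the green board, lengthwise along it, then lay the black cursor frame flat and centred on the case with its long side along the case, then stand the green glass magnifier upright inside the frame's window so that it rests on the case. At any time, lay the brass brace with red ends upright on its two feet, centred and lengthwise, on the red pad, and the one with blue ends likewise on the blue pad. Leave everything released and still, and do not knock or shift the ink jar and the tin of screws.

Things in the scene. Friction and masses are not known exactly. Their poses are not given: they have to be found in the camera images.
- case_mid (a point): chrome jeweller's screwdriver set case, a closed flat box 50 (its x) x 110 (its y, lengthwise) x 18 mm high with a dark seam, loose, about 0.2 kg. Point at its centre, 9 mm above its underside; z up.
- frame_mid (a point): black cursor frame of a demonstration slide rule: a flat rectangular frame 62 (its x) x 76 (its y, the long side) x 10 mm high with four tiny brass screws and an open window right through, 46 (x) x 52 (y) mm, so bars 8 mm wide on the long sides and 12 mm on the short ones. Loose, about 0.06 kg. Point at the centre of the window, 5 mm above the underside; z up.
- loupe_mid (a point): green glass magnifier, an upright cylinder 32 mm in diameter and 44 mm high with darker green rims and a pale lens on top, loose, about 0.07 kg. Point at its centre, 22 mm above its underside; z up along its axis.
- brace_red_mid (a point): brass slide rule end brace with red ends: a straight bar 16 (its x) x 72 (its y, lengthwise) mm, 16 mm high over all: the bar is the upper 10 mm, on two feet 6 mm high under its ends. Loose, about 0.08 kg. Point at its centre, 8 mm above its underside; z up.
- brace_blue_mid (a point): brass slide rule end brace with blue ends, otherwise the same as the red-ended one: 16 (x) x 72 (y, lengthwise) x 16 mm high. Point at its centre, 8 mm above its underside; z up.
- board: green kit board, a flat fixed board 100 (its x) x 150 (its y, lengthwise) x 6 mm high, with small white corner marks around where the case goes. Origin at the centre of its underside, on the desk; its top is 6 mm higher.
- pad_red: red pad, a flat fixed pad 60 (its x) x 110 (its y, lengthwise) x 4 mm high. Origin at the centre of its underside, on the desk; its top is 4 mm higher.
- pad_blue: blue pad, a flat fixed pad 60 (its x) x 110 (its y, lengthwise) x 4 mm high. Origin at the centre of its underside, on the desk; its top is 4 mm higher.
- ink_mid (a point): small closed amber glass ink jar with a black cap, 38 mm in diameter, 46 mm high, loose, a bystander to leave alone. Point 23 mm above its underside.
- tin_mid (a point): small open aluminium tin of brass screws, 40 mm in diameter, 18 mm high, loose, a bystander to leave alone. Point 9 mm above its underside.

How it is judged:
On the way, in this order (a step that is already met when the one before it is completed fails the run):
1. the case lies let go on the green board (horizontal distance between case_mid and board below 0.015 m and z of case_mid in the frame of board between 0.012 and 0.018 m and angle between case_mid's own z axis and vertical below 0.12 rad and angle between the y axis of case_mid and the y axis of board, either way round below 0.26 rad and contact force between case and the fingers below 0.05 N), for 0.2 s.
2. the frame lies let go on the case, on the board (horizontal distance between case_mid and board below 0.015 m and z of case_mid in the frame of board between 0.012 and 0.018 m and angle between each of case_mid, frame_mid's own z axis and vertical below 0.12 rad and angle between the y axis of case_mid and the y axis of board, either way round below 0.26 rad and horizontal distance between frame_mid and case_mid below 0.012 m and z of frame_mid in the frame of case_mid between 0.011 and 0.017 m and angle between the y axis of frame_mid and the y axis of case_mid, either way round below 0.26 rad and contact force between frame and the fingers below 0.05 N), for 0.2 s.
3. the magnifier stands let go in the frame's window, on the case (horizontal distance between case_mid and board below 0.015 m and z of case_mid in the frame of board between 0.012 and 0.018 m and angle between each of case_mid, frame_mid, loupe_mid's own z axis and vertical below 0.12 rad and angle between the y axis of case_mid and the y axis of board, either way round below 0.26 rad and horizontal distance between frame_mid and case_mid below 0.012 m and z of frame_mid in the frame of case_mid between 0.011 and 0.017 m and angle between the y axis of frame_mid and the y axis of case_mid, either way round below 0.26 rad and horizontal distance between loupe_mid and frame_mid below 0.0125 m and z of loupe_mid in the frame of frame_mid between 0.014 and 0.02 m and contact force between loupe and the fingers below 0.05 N), for 0.2 s.
At the end, for the whole second after the job is handed in: Case centred on board (15 mm), frame on case (12 mm), magnifier upright on case in the frame's window (12.5 mm), braces on feet on their pads (15 mm); all flat, lengthwise within 15 degrees, heights within 3 mm, at rest; ink jar and tin upright, within 25 mm of their starts (horizontal distance between case_mid and board below 0.015 m and z of case_mid in the frame of board between 0.012 and 0.018 m and angle between each of case_mid, frame_mid, loupe_mid, brace_red_mid, brace_blue_mid's own z axis and vertical below 0.12 rad and angle between the y axis of case_mid and the y axis of board, either way round below 0.26 rad and horizontal distance between frame_mid and case_mid below 0.012 m and z of frame_mid in the frame of case_mid between 0.011 and 0.017 m and angle between the y axis of frame_mid and the y axis of case_mid, either way round below 0.26 rad and horizontal distance between loupe_mid and frame_mid below 0.0125 m and z of loupe_mid in the frame of frame_mid between 0.014 and 0.02 m and horizontal distance between brace_red_mid and pad_red below 0.015 m and z of brace_red_mid in the frame of pad_red between 0.009 and 0.015 m and angle between the y axis of brace_red_mid and the y axis of pad_red, either way round below 0.26 rad and horizontal distance between brace_blue_mid and pad_blue below 0.015 m and z of brace_blue_mid in the frame of pad_blue between 0.009 and 0.015 m and angle between the y axis of brace_blue_mid and the y axis of pad_blue, either way round below 0.26 rad and distance of each of ink_mid, tin_mid from where it was at the start of the episode below 0.025 m and angle between each of ink_mid, tin_mid's own z axis and vertical below 0.3 rad and linear speed of each of case, frame, loupe, brace_red, brace_blue, ink, tin below 0.02 m/s); the robot touches nothing.
It fails at once if the ink jar or the tin is shifted by more than 25 mm or tipped (not (distance of each of ink_mid, tin_mid from where it was at the start of the episode below 0.025 m and angle between each of ink_mid, tin_mid's own z axis and vertical below 0.3 rad)).
It also fails if it takes over 138 s, if anything falls off the work surface, if the arm or the gripper's body presses on something with over 40 N, if the wrist force passes 120 N, or if a joint passes its speed limit or range.

ROBOT

A 7-joint arm with a two-finger parallel gripper is mounted at the origin on the work surface. World frame = base frame: x ahead of the robot, y to its left, z up, the work surface at z = 0. Lengths are in m, angles in rad, forces in N, time in s.
With the tool pointing down it reaches from about 0.425 to 0.875 m from the base axis. Payload 4.7 kg.
Tool frame: the origin (TCP) lies on the mounting face of the last link; the fingertips stand 182 mm ahead of it and the grasp point (between the pads) lies 164 mm ahead of it (ctrl.finger_overhang is the distance from the TCP to the fingertips, in m); z points along the fingers, y is the line along which they close (so a half turn about z gives the same grasp; the last joint's range is limited). The gripper opens to 87 mm and grips with 3 to 60 N. Pads are 19 mm wide; open, the fingers measure 117 mm over their backs; the gripper's body (75 mm by 190 mm) begins 51 mm behind the grasp point.
Start: joints at [1.238, 0.321, -0.07, 1.45, 0.023, 1.371, -0.057], TCP at [0.221, -0.611, 0.405] pointing down, gripper open.
Joint ranges: [-2.86, 2.86], [-0.3, 2.09], [-1.38, 1.24], [0.06, 2.45], [-1.56, 4.7], [0.09, 2.05], [-2.69, 2.69]. Speed limits (rad/s): [2.57, 2.57, 3.14, 3.14, 3.14, 3.14, 3.14].

INTERFACE

Orientations are given as a rotation vector (axis times angle).
In Python, from bench import ctrl gives the robot as it stands.
- The arm moves only by the shell command python3 -m jog 'ROWS' [FORCE]. ROWS is a JSON object of lists of equal length, an entry for each row: "translation": the shift along the tool's x, y, z as a fraction of full scale, a list of three; "yaw": the turn about the tool's z as a fraction of full scale; "jaw": the closure, from 0 (fully open) to 1 (shut). In form: {"translation": [[dx, dy, dz], ...], "yaw": [yaw, ...], "jaw": [jaw, ...]}. A call has 1 to 8 rows; each row is the pose to reach, as a shift and turn from the pose commanded when the call began, along the tool's axes at that moment, turning the shorter way round; what a row does not reach only later rows make up. Full scale, the value 1, is 0.2 m for a shift and 180 degrees for a turn. A row lasts 1/8 s, in which the tool goes at most 62.5 mm and 10.7 degrees, less where a joint would pass 70% of its speed; a pose out of reach is approached as far as the arm can. A call with a number of a shift or a turn outside -1 to 1 is refused whole. A call with a gripper value outside its range is refused whole. The fingers move at their own pace and stop on an object; FORCE is the grip in N (left out, the last holds). Time passes only in rows, so rows that repeat a pose let the fingers close. It gives the time, the measured TCP pose, the force, the opening and the grip force at its end, in the units of the state.
- ctrl.get_state(): the state, without advancing time (a new reading comes with each control period).
- ctrl.get_image(name): name is "scene" or "top"; returns a dict with "pixels" (420x560x3 uint8, blue, green, red), "fx", "fy", "cx", "cy" (pixels), "R" (3x3) and "t" (3): a world point X has camera coordinates R X + t. Camera axes: x right, y down, z forward; pixel columns grow to the right and rows downward; lengths in m; the calibration is good to about 2 mm. A picture is of the moment at which its call begins. There is no depth.
- ctrl.close_job(): hands the job in; it is judged then, once.
Trained networks look in a picture, given as the dict that the camera call returned (one of the last four; its "shot" number tells which), for a name from the list of things; names that differ only in an ending like _2 or _b are one class to them, and where a whole thing is asked for, a point or a joint stands for the part that bears it (a point fixed in the world has none). Each returns a list of dicts, best first, with "p" (0 to 1); they miss things now and then, are a little off and sometimes report something else, mostly with a low value. They report only what shows in the picture. A call takes as long as a camera call.
- ctrl.silhouettes(label, picture): "region" (420x560 bool, what is visible of it) and "at" ([column, row] in pixels, amid what is visible of it).
The state is a dict: "time": time; "joint_positions": joint angles; "qd": joint speeds; "joint_torque": joint torques, N m; "position": TCP position; "tool_rot": TCP orientation; "ft_force": force on the tool from outside, world axes, zero at the start; "torque": the same for the moment, N m; "grip_width": opening from 0.0 (shut) to 1.0 (fully open); "grip_force": force on a finger pad.
Only numpy, scipy, OpenCV 4.12 (cv2) and the standard library are available. Lean on these libraries where they do the work, as an engineer would, in place of code of your own. Each camera call takes 0.05 s, during which the arm holds its last target. There are 200 camera calls.

## Working session

There is one attempt and no reset: what is moved stays moved. The work goes in short steps, Python scripts to look and compute and a shell command to move; the robot and the scene stay as the last step left them, time stands still between calls to the robot, and variables do not carry over. Pictures are saved under pics/ and viewed, at most 14 in all, crops included, and the job is handed in when it is done.

```bash
ls; mkdir -p pics
python3 - <<'E'
from bench import ctrl
import cv2,numpy as np
s=ctrl.get_state();print({k:np.round(v,3).tolist() for k,v in s.items()})
for n in("scene","top"):
    p=ctrl.get_image(n);cv2.imwrite(f"pics/{n}0.png",p["pixels"])
    R=np.array(p["R"]);print(n,p["fx"],p["cx"],p["cy"],"C",-R.T@np.array(p["t"]),R.round(3).tolist())
    for l in["case_mid","frame_mid","loupe_mid","brace_red_mid","brace_blue_mid","board","pad_red","pad_blue","ink_mid","tin_mid"]:
        print(l,[(round(d["p"],2),np.round(d["at"]).tolist(),int(d["region"].sum())) for d in ctrl.silhouettes(l,p)[:3]])
E
```

```text
pics
{'time': 0.0, 'joint_positions': [1.238, 0.322, -0.07, 1.452, 0.023, 1.371, -0.057], 'qd': [0.001, -0.001, 0.001, 0.0, -0.001, -0.001, -0.0], 'joint_torque': [-0.0, -49.128, -0.404, -31.252, -0.064, 0.044, 0.0], 'position': [0.221, -0.611, 0.404], 'tool_rot': [-3.093, -0.542, 0.001], 'ft_force': [-0.603, 0.072, 0.191], 'torque': [-0.002, -0.039, -0.011], 'grip_force': 0.0, 'grip_width': 1.004}
scene 432.7859579009503 284.323153070331 211.05102573701555 C [ 1.09842046 -0.69543003  0.82102313] [[0.798, 0.603, -0.013], [0.386, -0.527, -0.757], [-0.463, 0.599, -0.653]]
case_mid [(0.76, [313.0, 242.0], 646), (0.16, [286.0, 170.0], 145)]
frame_mid [(0.58, [342.0, 197.0], 361)]
loupe_mid [(0.74, [287.0, 171.0], 137)]
brace_red_mid [(0.73, [258.0, 287.0], 242), (0.6, [200.0, 246.0], 217)]
brace_blue_mid [(0.63, [257.0, 285.0], 201)]
board [(0.63, [166.0, 328.0], 2688)]
pad_red [(0.85, [259.0, 214.0], 501), (0.69, [259.0, 242.0], 272), (0.33, [205.0, 242.0], 160)]
pad_blue [(0.6, [349.0, 161.0], 373)]
ink_mid [(0.85, [260.0, 244.0], 286)]
tin_mid [(0.57, [304.0, 203.0], 153)]
top 381.5555459063977 283.8596513540294 205.84284307958524 C [0.45843657 0.00894826 0.91160512] [[-0.007, -1.0, 0.024], [-0.995, 0.005, -0.102], [0.102, -0.025, -0.995]]
case_mid [(0.8, [278.0, 156.0], 1025)]
frame_mid [(0.6, [203.0, 163.0], 530)]
loupe_mid [(0.79, [193.0, 262.0], 186)]
brace_red_mid [(0.75, [356.0, 259.0], 191)]
brace_blue_mid [(0.8, [365.0, 173.0], 235)]
board [(0.75, [448.0, 210.0], 2458), (0.4, [280.0, 156.0], 952)]
pad_red [(0.94, [278.0, 242.0], 1127)]
pad_blue [(0.72, [108.0, 214.0], 1224)]
ink_mid [(0.59, [231.0, 202.0], 227), (0.52, [324.0, 205.0], 212)]
tin_mid [(0.61, [232.0, 203.0], 236)]
```

View pics/scene0.png

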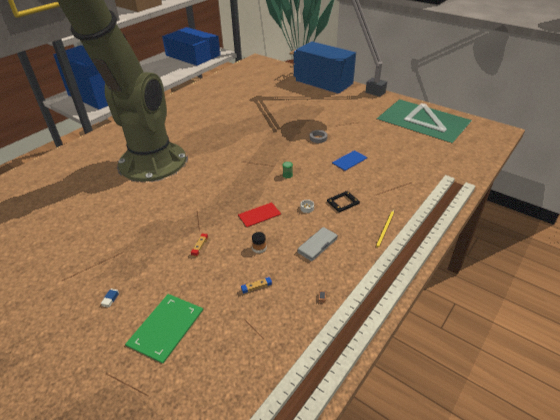

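View pics/top0.png

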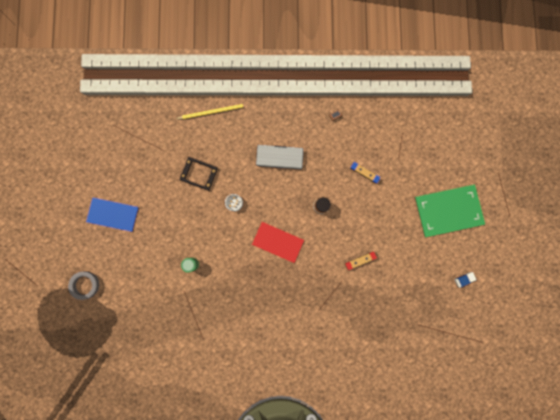

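Top view: case (280,157), frame (199,174), loupe (190,264), red/blue brace (361,261)/(366,173), board (450,211), pads (278,242)/(113,214), ink (323,205), tin (234,203). There are distractors as well (blue eraser, screw etc.), and the frame reported by the network sits a little off. I'll fit models to colour masks in both views.

```bash
cat > fit.py <<'E'
from bench import ctrl
import cv2,numpy as np
from scipy.optimize import minimize
DIM=dict(case=(50,110,18),frame=(62,76,10),loupe=(32,32,44),brace_red=(16,72,16),brace_blue=(16,72,16),board=(100,150,6),pad_red=(60,110,4),pad_blue=(60,110,4),ink=(38,38,46),tin=(40,40,18))
def proj(p,X):
    c=X@np.array(p["R"]).T+np.array(p["t"]);return np.c_[p["fx"]*c[:,0]/c[:,2]+p["cx"],p["fy"]*c[:,1]/c[:,2]+p["cy"]]
def box(n,q):
    a,b,h=np.array(DIM[n])/1000
    if n in("loupe","ink","tin"):
        th=np.linspace(0,2*np.pi,24);xy=np.c_[np.cos(th),np.sin(th)]*a/2
    else: xy=np.array([[1,1],[-1,1],[-1,-1],[1,-1]])*[a/2,b/2]
    c,s=np.cos(q[3]),np.sin(q[3]);xy=xy@np.array([[c,s],[-s,c]])+q[:2]
    return np.r_[np.c_[xy,np.full(len(xy),q[2])],np.c_[xy,np.full(len(xy),q[2]-h)]]
S=8
def render(p,X,o,w):
    h=cv2.convexHull(((proj(p,X)-o+.5)*S).astype(np.float32)).astype(np.int32)
    m=np.zeros((w*S,w*S),np.uint8);cv2.fillConvexPoly(m,h,1)
    return cv2.resize(m.astype(np.float32),(w,w),interpolation=cv2.INTER_AREA)
def mask(n,im):
    v=cv2.cvtColor(im,cv2.COLOR_BGR2HSV).astype(int);b,g,r=[im[...,i].astype(int) for i in range(3)]
    H,s,V=v[...,0],v[...,1],v[...,2]
    if n in("board","loupe"): return g>r+12
    if n=="pad_red": return (r>2.6*g)&(r>90)
    if n=="pad_blue": return b>r+25
    if n=="brace_red": return ((s>165)&(V>110))
    if n=="brace_blue": return (b>r+15)|((s>150)&(V>130)&(H>14))
    if n=="case": return (b>r-14)&(V>60)
    if n=="frame": return V<62
    if n=="tin": return (b>r-14)
    return V<60
def fit(n,pics,seeds,w=72,q0=None):
    """joint fit of (x,y,ztop,yaw) to masks in the views; pics/seeds lists"""
    ms=[]
    for p,sd in zip(pics,seeds):
        o=np.round(np.array(sd)-w/2).astype(int);o=np.maximum(o,0)
        m=mask(n,p["pixels"][o[1]:o[1]+w,o[0]:o[0]+w]).astype(np.uint8)
        if n in("case","frame","tin","brace_red","brace_blue"): m=cv2.morphologyEx(m,cv2.MORPH_CLOSE,np.ones((3,3)))
        k,l,st,ce=cv2.connectedComponentsWithStats(m)
        ok=[i for i in range(1,k) if st[i,4]>25]
        i=min(ok,key=lambda i:np.hypot(*(ce[i]-w/2))-st[i,4]**.5)
        m=(l==i).astype(np.uint8)
        if n not in("loupe","ink","tin"):
            h=cv2.convexHull(cv2.findNonZero(m));cv2.fillConvexPoly(m,h,1)
        ms.append((p,o,m.astype(np.float32)))
    def cost(q): 
        c=0
        for p,o,m in ms:
            r=render(p,box(n,q),o,w);c+=1-np.minimum(r,m).sum()/np.maximum(r,m).sum()
        return c
    p,o,m=ms[0];ys,xs=np.nonzero(m);zt=DIM[n][2]/1000
    R=np.array(p["R"]);C=-R.T@np.array(p["t"])
    d=R.T@[(xs.mean()+o[0]-p["cx"])/p["fx"],(ys.mean()+o[1]-p["cy"])/p["fy"],1];x0=C+d*(zt-C[2])/d[2]
    best=None
    for yaw in ([q0[3]] if q0 is not None else np.arange(0,np.pi,np.pi/6)):
        s0=np.array([*(x0[:2] if q0 is None else q0[:2]),zt if q0 is None else q0[2],yaw])
        r=minimize(cost,s0,method="Nelder-Mead",options=dict(initial_simplex=s0+np.r_[np.zeros((1,4)),np.diag([.008,.008,.008,.25])],xatol=1e-4,fatol=1e-4,maxiter=250))
        if best is None or r.fun<best.fun: best=r
    return best.x,best.fun,ms
def overlay(n,q,ms,k=3):
    out=[]
    for p,o,m in ms:
        w=len(m);c=cv2.resize(p["pixels"][o[1]:o[1]+w,o[0]:o[0]+w],None,fx=k,fy=k,interpolation=cv2.INTER_CUBIC)
        c=cv2.copyMakeBorder(c,0,w*k-c.shape[0],0,w*k-c.shape[1],0)
        h=cv2.convexHull(((proj(p,box(n,q))-o+.5)*k).astype(np.int32));cv2.polylines(c,[h],1,(255,0,255),1)
        e,_=cv2.findContours(cv2.resize(m,None,fx=k,fy=k,interpolation=0).astype(np.uint8),0,2);cv2.drawContours(c,e,-1,(0,255,255),1)
        out.append(c)
    return np.vstack(out)
E
python3 - <<'E'
from fit import *
sd=dict(case=((280,157),(318,243)),frame=((199,174),(343,201)),loupe=((190,264),(287,171)),brace_red=((361,261),(200,244)),brace_blue=((366,173),(257,285)),board=((450,211),(166,328)),pad_red=((278,242),(259,214)),pad_blue=((113,214),(349,161)),ink=((323,205),(259,242)),tin=((234,203),(307,206)))
pics=[ctrl.get_image("top"),ctrl.get_image("scene")];O=[];res={}
for n in sd:
    q,c,ms=fit(n,pics,sd[n],w=90 if n=="board" else 56);res[n]=q.tolist()
    print(n,"xy",q[:2].round(4),"ztop",q[2].round(4),"yaw deg",np.degrees(q[3]).round(1),"cost",round(c,2),"r",np.hypot(*q[:2]).round(3))
    O.append(cv2.resize(overlay(n,q,ms),(160,300)))
cv2.imwrite("pics/ov.png",np.vstack([np.hstack(O[:5]),np.hstack(O[5:])]))
import json;json.dump(res,open("res.json","w"))
E
```

```text
Traceback (most recent call last):
  File "fit.py", line 40, in fit
    i=min(ok,key=lambda i:np.hypot(*(ce[i]-w/2))-st[i,4]**.5)
ValueError: min() iterable argument is empty
```

Run:
```python
import cv2
for f,pts in(("top0",[(280,157),(270,163),(186,172),(206,185),(190,264),(361,261),(349,265),(366,173),(354,166),(323,205),(230,200),(300,200),(150,250)]),("scene0",[(318,243),(332,202),(344,207),(287,171),(200,244),(257,285),(245,287),(259,238),(259,246),(302,206),(220,270)])):
    im=cv2.imread(f"pics/{f}.png");v=cv2.cvtColor(im,cv2.COLOR_BGR2HSV)
    for x,y in pts: print(f,x,y,im[y,x],v[y,x])
```

```text
top0 280 157 [167 179 184] [ 21  24 184]
top0 270 163 [169 181 186] [ 21  23 186]
top0 186 172 [43 47 57] [ 9 63 57]
top0 206 185 [ 56  83 106] [ 16 120 106]
top0 190 264 [164 197 174] [ 51  43 197]
top0 361 261 [ 94 169 221] [ 18 147 221]
top0 349 265 [ 54  59 208] [  1 189 208]
top0 366 173 [ 94 170 221] [ 18 147 221]
top0 354 166 [177  99  59] [110 170 177]
top0 323 205 [42 47 54] [13 57 54]
top0 230 200 [122 147 165] [ 17  66 165]
top0 300 200 [ 80 114 153] [ 14 122 153]
top0 150 250 [ 95 133 181] [ 13 121 181]
scene0 318 243 [155 167 167] [ 30  18 167]
scene0 332 202 [36 37 36] [60  7 37]
scene0 344 207 [41 40 42] [165  12  42]
scene0 287 171 [53 85 57] [56 96 85]
scene0 200 244 [ 79 153 201] [ 18 155 201]
scene0 257 285 [ 79 155 201] [ 19 155 201]
scene0 245 287 [164  90  45] [109 185 164]
scene0 259 238 [38 35 36] [130  20  38]
scene0 259 246 [37 60 94] [ 12 155  94]
scene0 302 206 [167 181 186] [ 22  26 186]
scene0 220 270 [ 88 126 168] [ 14 121 168]
```

```bash
python3 - <<'E'
s=open("fit.py").read()
s=s.replace('return (b>r-14)&(V>60)','return (s<60)&(V>75)').replace('return V<62','return (s<85)&(V<80)').replace('if n=="tin": return (b>r-14)','if n=="tin": return (s<80)&(V>75)').replace('((s>165)&(V>110))','((s>165)&(V>110))|((s>138)&(V>140)&(H>15))').replace('(b>r+15)|((s>150)&(V>130)&(H>14))','(b>r+15)|((s>138)&(V>140)&(H>15))').replace("return V<60","return (s<160)&(V<70)")
open("fit.py","w").write(s)
E
cat > m0.py <<'E'
from fit import *
sd=dict(case=((280,157),(318,243)),frame=((199,174),(343,201)),loupe=((190,264),(287,171)),brace_red=((361,261),(200,244)),brace_blue=((366,173),(257,285)),board=((450,211),(166,328)),pad_red=((278,242),(259,214)),pad_blue=((113,214),(349,161)),ink=((323,205),(259,242)),tin=((234,203),(307,206)))
pics=[ctrl.get_image("top"),ctrl.get_image("scene")];O=[];res={}
for n in sd:
    q,c,ms=fit(n,pics,sd[n],w=90 if n=="board" else 56);res[n]=q.tolist()
    print(n,"xy",q[:2].round(4),"ztop",q[2].round(4),"yaw deg",np.degrees(q[3]).round(1),"cost",round(c,2),"r",np.hypot(*q[:2]).round(3))
    O.append(cv2.resize(overlay(n,q,ms),(160,300)))
cv2.imwrite("pics/ov.png",np.vstack([np.hstack(O[:5]),np.hstack(O[5:])]))
import json;json.dump(res,open("res.json","w"))
E
python3 m0.py
```

```text
case xy [ 0.6703 -0.0025] ztop 0.0172 yaw deg 175.9 cost 0.11 r 0.67
frame xy [0.621  0.2121] ztop -0.0087 yaw deg 159.3 cost 0.97 r 0.656
loupe xy [0.4156 0.2062] ztop 0.0419 yaw deg 30.0 cost 0.25 r 0.464
brace_red xy [ 0.4205 -0.1913] ztop 0.0165 yaw deg 22.4 cost 0.26 r 0.462
brace_blue xy [ 0.6315 -0.2079] ztop 0.0187 yaw deg -31.6 cost 0.21 r 0.665
board xy [ 0.5397 -0.4135] ztop 0.0063 yaw deg 191.6 cost 0.07 r 0.68
pad_red xy [0.466  0.0025] ztop 0.0035 yaw deg -23.7 cost 0.1 r 0.466
pad_blue xy [0.5342 0.3939] ztop 0.0037 yaw deg -12.4 cost 0.1 r 0.664
ink xy [ 0.5494 -0.0994] ztop 0.0399 yaw deg 155.9 cost 0.96 r 0.558
tin xy [0.5604 0.1065] ztop 0.0176 yaw deg 5.7 cost 0.14 r 0.57
```

View pics/ov.png

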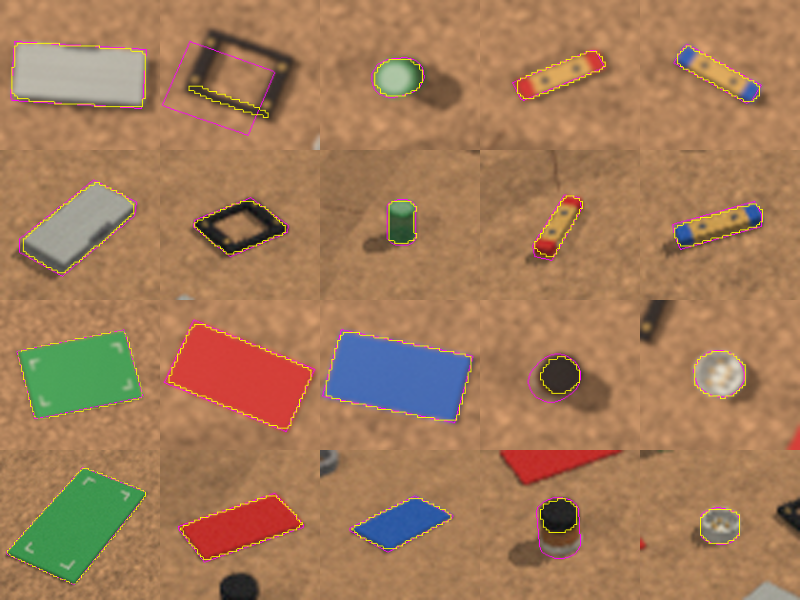

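Overlay: everything fits well, heights agree with the text (0.2–3 mm); the frame mask in the top view broke up, so I refit that one.

```bash
sed -i 's/(s<85)&(V<80)/(V<92)\&(s<112)/; s/np.ones((3,3))/np.ones((5,5) if n=="frame" else (3,3))/' fit.py
python3 - <<'E'
from fit import *
import json
pics=[ctrl.get_image("top"),ctrl.get_image("scene")]
q,c,ms=fit("frame",pics,((199,174),(343,201)),w=44);print(q.round(4),np.degrees(q[3]),c)
cv2.imwrite("pics/fr.png",overlay("frame",q,ms,5))
r=json.load(open("res.json"));r["frame"]=q.tolist();json.dump(r,open("res.json","w"))
E
cat > go.py <<'E'
import sys,json,numpy as np
from bench import ctrl
from scipy.spatial.transform import Rotation as Ro
# go.py x y yawdeg(obj) : shift/turn in move units; tool y to object's x axis
s=ctrl.get_state();R=Ro.from_rotvec(s["tool_rot"]).as_matrix();P=np.array(s["position"])
x,y,yaw=map(float,sys.argv[1:4]);z=float(sys.argv[4]) if len(sys.argv)>4 else P[2]
d=R.T@(np.array([x,y,z])-P)
cur=np.degrees(np.arctan2(R[1,1],R[0,1]))
w=(yaw-cur+90)%180-90
print("pos",P.round(4),"t",round(s["time"],2),"q7",round(s["joint_positions"][6],2),"y-axis deg",cur.round(1),"tilt",R[:,2].round(3),"width",s["grip_width"])
print("shift units",(d/.2).round(3),"yaw units about tool z",round(-w/180,4),"alt",round(-(w-180*np.sign(w))/180,4))
E
python3 go.py 0.6703 -0.0025 175.9 0.30
```

```text
[ 0.6307  0.1913  0.0093 -0.3463] -19.841884267172215 0.12571507692337036
pos [ 0.2209 -0.6113  0.4048] t 1.4 q7 -0.06 y-axis deg -70.1 tilt [-0. -0. -1.] width 1.0020142690987826
shift units [ 3.148 -2.099  0.523] yaw units about tool z -0.3668 alt 0.6332
```

View pics/fr.png

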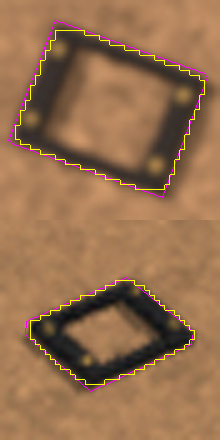

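Frame fit is now tight (outline matches in both views, top 9.3 mm). Start moving toward the case.

```bash
python3 -m jog '{"translation":[[0.25,-0.17,0],[0.5,-0.33,0],[0.75,-0.5,0],[1,-0.66,0],[1,-0.66,0],[1,-0.66,0],[1,-0.66,0],[1,-0.66,0]],"yaw":[-0.05,-0.1,-0.15,-0.2,-0.25,-0.3,-0.367,-0.367],"jaw":[0,0,0,0,0,0,0,0]}' 30; python3 go.py 0.6703 -0.0025 175.9 0.30
```

```text
time: 2.4
position: [0.3641, -0.4192, 0.4049]
tool_rot: [2.3, 2.14, -0.0]
ft_force: [0.4, -0.2, 0.4]
grip_width: 1.002
grip_force: 0.0
pos [ 0.3641 -0.4192  0.4049] t 2.4 q7 0.7 y-axis deg -4.1 tilt [ 0. -0. -1.] width 1.0021042448068196
shift units [2.188 1.377 0.524] yaw units about tool z -0.0001 alt 0.9999
```

```bash
python3 -m jog '{"translation":[[0.25,0.16,0],[0.5,0.31,0],[0.75,0.47,0],[1,0.63,0],[1,0.63,0]],"yaw":[0,0,0,0,0],"jaw":[0,0,0,0,0]}';python3 -m jog '{"translation":[[0.25,0.16,0],[0.5,0.31,0],[0.75,0.47,0],[1,0.63,0],[1,0.63,0]],"yaw":[0,0,0,0,0],"jaw":[0,0,0,0,0]}' >/dev/null; python3 go.py 0.6703 -0.0025 175.9 0.25
```

```text
time: 3.02
position: [0.5068, -0.2229, 0.4052]
tool_rot: [-2.291, -2.149, -0.005]
ft_force: [0.6, 0.0, 0.6]
grip_width: 1.002
grip_force: 0.0
pos [ 0.6451 -0.0331  0.404 ] t 3.65 q7 -0.2 y-axis deg -3.8 tilt [-0.     0.004 -1.   ] width 0.9985253425107831
shift units [0.158 0.116 0.771] yaw units about tool z 0.0019 alt -0.9981
```

```bash
python3 -m jog '{"translation":[[0.16,0.116,0.2],[0.16,0.116,0.4],[0.16,0.116,0.6],[0.16,0.116,0.77],[0.16,0.116,0.77]],"yaw":[0,0,0,0,0],"jaw":[0,0,0,0,0]}'; python3 go.py 0.6703 -0.0025 175.9 0.185
```

```text
time: 4.28
position: [0.6677, -0.0105, 0.2474]
tool_rot: [-2.3, -2.134, 0.009]
ft_force: [-0.3, 0.0, 0.2]
grip_width: 0.998
grip_force: 0.0
pos [ 0.6677 -0.0105  0.2474] t 4.28 q7 -0.31 y-axis deg -4.3 tilt [-0.007 -0.001 -1.   ] width 0.998210061427945
shift units [0.041 0.012 0.312] yaw units about tool z -0.001 alt 0.999
```

```bash
python3 -m jog '{"translation":[[0.02,0,0],[0.02,0,0],[0.02,0,0]],"yaw":[0,0,0],"jaw":[0,0,0]}'
python3 - <<'E'
from bench import ctrl;import cv2
p=ctrl.get_image("scene");cv2.imwrite("pics/c1.png",cv2.resize(p["pixels"][120:320,180:450],None,fx=2.9,fy=2.9))
E
python3 go.py 0.6703 -0.0025 175.9 0.185
```

```text
time: 4.65
position: [0.67, -0.0038, 0.2523]
tool_rot: [2.298, 2.14, 0.002]
ft_force: [-0.7, -0.8, -0.2]
grip_width: 1.001
grip_force: 0.0
pos [ 0.6699 -0.0038  0.252 ] t 4.7 q7 -0.32 y-axis deg -4.1 tilt [ 0.002 -0.    -1.   ] width 0.9952799574954719
shift units [0.007 0.001 0.335] yaw units about tool z 0.0002 alt -0.9998
```

View pics/c1.png

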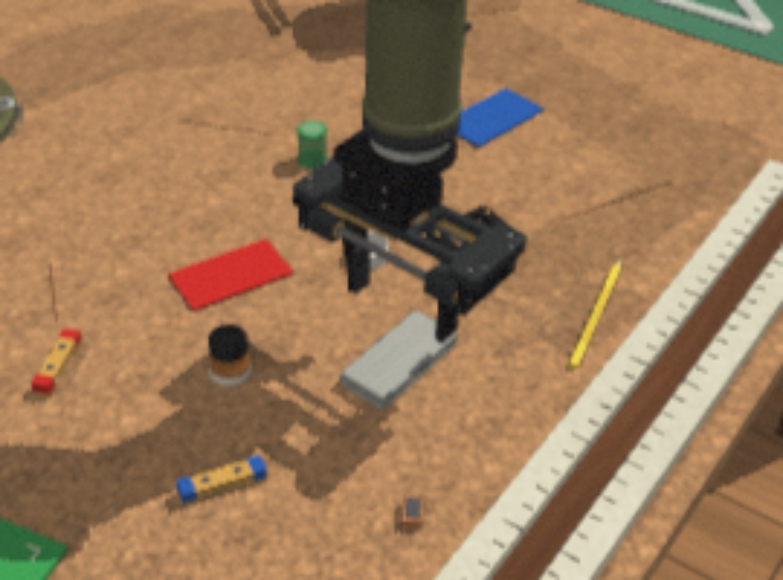

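The gripper straddles the case (about px (400,355) in the crop), fingers above it. Descend and grip.

```bash
python3 -m jog '{"translation":[[0,0,0.1],[0,0,0.2],[0,0,0.28],[0,0,0.33],[0,0,0.33],[0,0,0.33]],"yaw":[0,0,0,0,0,0],"jaw":[0,0,0,0,0,0]}' 25;python3 -m jog '{"translation":[[0,0,0],[0,0,0],[0,0,0],[0,0,0],[0,0,0],[0,0,0],[0,0,0],[0,0,0]],"yaw":[0,0,0,0,0,0,0,0],"jaw":[1,1,1,1,1,1,1,1]}' 25; python3 go.py 0.5397 -0.4135 11.6 0.245
```

```text
time: 5.45
position: [0.6697, -0.0038, 0.1846]
tool_rot: [2.299, 2.141, 0.0]
ft_force: [0.7, -1.1, -0.1]
grip_width: 1.001
grip_force: 0.0
time: 6.45
position: [0.6696, -0.0039, 0.1848]
tool_rot: [2.299, 2.141, 0.0]
ft_force: [0.5, 0.2, -0.2]
grip_width: 0.57
grip_force: 25.0
pos [ 0.6696 -0.0039  0.1848] t 6.45 q7 -0.35 y-axis deg -4.1 tilt [ 0. -0. -1.] width 0.5698864104879962
shift units [-2.089 -0.503 -0.301] yaw units about tool z -0.0871 alt 0.9129
```

```bash
python3 -m jog '{"translation":[[0,0,-0.1],[0,0,-0.25],[0,0,-0.4],[0,0,-0.4]],"yaw":[0,0,0,0],"jaw":[1,1,1,1]}'; python3 -m jog '{"translation":[[-0.15,-0.04,0],[-0.3,-0.07,0],[-0.5,-0.12,0],[-0.7,-0.17,0],[-0.85,-0.2,0],[-1,-0.24,0],[-1,-0.24,0]],"yaw":[-0.01,-0.02,-0.03,-0.05,-0.07,-0.087,-0.087],"jaw":[1,1,1,1,1,1,1]}';  python3 go.py 0.5397 -0.4135 11.6 0.245
```

```text
time: 6.95
position: [0.6707, -0.0034, 0.2686]
tool_rot: [2.296, 2.138, 0.007]
ft_force: [0.5, 0.4, -2.1]
grip_width: 0.572
grip_force: 25.0
time: 7.82
position: [0.6057, -0.204, 0.2631]
tool_rot: [-1.992, -2.427, 0.005]
ft_force: [-0.3, 0.8, -1.4]
grip_width: 0.572
grip_force: 25.0
pos [ 0.6057 -0.204   0.2631] t 7.83 q7 0.28 y-axis deg 11.2 tilt [-0.003 -0.001 -1.   ] width 0.5717672367472565
shift units [-0.963 -0.528  0.093] yaw units about tool z -0.0019 alt 0.9981
```

```bash
python3 -m jog '{"translation":[[-0.15,-0.08,0],[-0.3,-0.16,0],[-0.5,-0.27,0],[-0.7,-0.38,0],[-0.85,-0.46,0],[-0.96,-0.53,0],[-0.96,-0.53,0],[-0.96,-0.53,0]],"yaw":[0,0,0,0,0,0,0,0],"jaw":[1,1,1,1,1,1,1,1]}';  python3 go.py 0.5397 -0.4125 11.6 0.192
python3 - <<'E'
from bench import ctrl;import cv2
p=ctrl.get_image("scene");cv2.imwrite("pics/c2.png",cv2.resize(p["pixels"][230:400,80:280],None,fx=3.5,fy=3.5))
E
```

```text
time: 8.82
position: [0.5432, -0.4071, 0.2642]
tool_rot: [-1.983, -2.435, -0.003]
ft_force: [-0.0, 1.2, -2.5]
grip_width: 0.57
grip_force: 25.0
pos [ 0.5432 -0.4071  0.2642] t 8.82 q7 0.62 y-axis deg 11.7 tilt [ 0.     0.002 -1.   ] width 0.5701567059105233
shift units [-0.023 -0.023  0.361] yaw units about tool z 0.0005 alt -0.9995
```

View pics/c2.png

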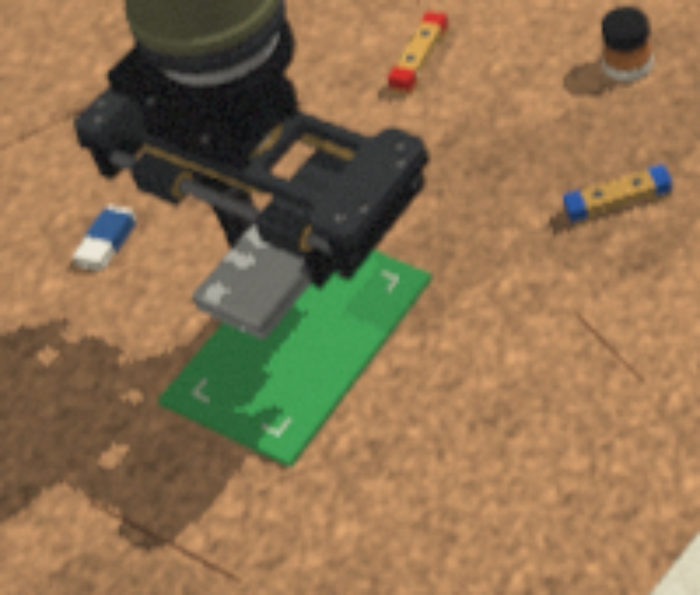

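Case held level above the board (crop px (255,280)), aligned. Lower, release, lift.

```bash
python3 -m jog '{"translation":[[-0.02,-0.02,0.1],[-0.023,-0.023,0.2],[-0.023,-0.023,0.3],[-0.023,-0.023,0.34],[-0.023,-0.023,0.355],[-0.023,-0.023,0.363],[-0.023,-0.023,0.363]],"yaw":[0,0,0,0,0,0,0],"jaw":[1,1,1,1,1,1,1]}'; python3 go.py 0.5397 -0.4135 11.6 0.191
```

```text
time: 9.75
position: [0.539, -0.4148, 0.1928]
tool_rot: [1.985, 2.434, -0.0]
ft_force: [0.2, -0.3, -2.7]
grip_width: 0.571
grip_force: 25.0
pos [ 0.539  -0.4148  0.1928] t 9.75 q7 0.61 y-axis deg 11.6 tilt [ 0.001 -0.001 -1.   ] width 0.5708351190782853
shift units [0.006 0.005 0.009] yaw units about tool z -0.0 alt 1.0
```

```bash
python3 -m jog '{"translation":[[0.006,0.004,0.008],[0.006,0.004,0.008],[0.006,0.004,0.008],[0.006,0.004,0.008],[0.006,0.004,0.008],[0.006,0.004,0.008],[0.006,0.004,0.008],[0.006,0.004,0.008]],"yaw":[0,0,0,0,0,0,0,0],"jaw":[1,0.3,0,0,0,0,0,0]}';python3 -m jog '{"translation":[[0,0,-0.1],[0,0,-0.3],[0,0,-0.6],[0,0,-0.6]],"yaw":[0,0,0,0],"jaw":[0,0,0,0]}'; python3 go.py 0.6307 0.1913 160.2 0.26
```

```text
time: 10.75
position: [0.5392, -0.4134, 0.1905]
tool_rot: [1.986, 2.434, -0.0]
ft_force: [-0.9, 0.3, 0.4]
grip_width: 0.998
grip_force: 0.0
time: 11.25
position: [0.5413, -0.4139, 0.3189]
tool_rot: [1.978, 2.425, 0.001]
ft_force: [0.7, 0.2, 0.2]
grip_width: 0.999
grip_force: 0.0
pos [ 0.5413 -0.4139  0.3189] t 11.25 q7 0.65 y-axis deg 11.6 tilt [ 0.01  -0.008 -1.   ] width 0.9986008567430436
shift units [2.877 1.044 0.275] yaw units about tool z 0.1744 alt -0.8256
```

```bash
python3 -m jog '{"translation":[[0.2,0.07,0],[0.45,0.16,0],[0.7,0.25,0],[0.95,0.35,0],[0.95,0.35,0]],"yaw":[0,0,0,0,0],"jaw":[0,0,0,0,0]}' >/dev/null
python3 -m jog '{"translation":[[0.2,0.07,0],[0.45,0.16,0],[0.7,0.25,0],[0.95,0.35,0],[0.95,0.35,0]],"yaw":[0,0,0,0,0],"jaw":[0,0,0,0,0]}' >/dev/null
python3 -m jog '{"translation":[[0.2,0.07,0],[0.45,0.16,0],[0.7,0.25,0],[0.95,0.34,0],[0.95,0.34,0],[0.95,0.34,0]],"yaw":[0.03,0.07,0.11,0.15,0.174,0.174],"jaw":[0,0,0,0,0,0]}' 
python3 go.py 0.6307 0.1913 160.2 0.24
python3 - <<'E'
from fit import *
import json
r=json.load(open("res.json"))
pics=[ctrl.get_image("top"),ctrl.get_image("scene")]
q,c,ms=fit("case",pics,[proj(p,np.array([[.54,-.4135,.015]]))[0] for p in pics],w=56);print("case",q.round(4),np.degrees(q[3]),c)
q,c,ms2=fit("board",pics,((450,211),(166,328)),w=90);print("board",q.round(4),np.degrees(q[3]),c)
E
```

```text
time: 13.25
position: [0.629, 0.1855, 0.3105]
tool_rot: [2.568, 1.807, -0.001]
ft_force: [0.4, 0.1, -0.4]
grip_width: 1.003
grip_force: 0.0
pos [0.629  0.1855 0.3105] t 13.25 q7 -0.88 y-axis deg -19.7 tilt [ 0.    -0.002 -1.   ] width 1.003026430341681
shift units [ 0.031 -0.002  0.352] yaw units about tool z 0.0004 alt -0.9996
case [ 0.5407 -0.413   0.0233  0.2004] 11.482080175004095 0.23105496168136597
board [ 0.5398 -0.4133  0.0063  0.2006] 11.495125770596246 0.06815546751022339
```

Case centred within 1 mm, yaw equal to the board's. Next, the frame.

```bash
python3 -m jog '{"translation":[[0.02,0,0.15],[0.025,0,0.3],[0.025,0,0.45],[0.025,0,0.55],[0.025,0,0.61],[0.025,0,0.61],[0.025,0,0.61]],"yaw":[0,0,0,0,0,0,0],"jaw":[0,0,0,0,0,0,0]}' 
python3 go.py 0.6307 0.1913 160.2 0.1845
```

```text
time: 14.22
position: [0.6307, 0.1917, 0.1897]
tool_rot: [2.569, 1.808, 0.003]
ft_force: [0.6, 0.2, 0.5]
grip_width: 1.003
grip_force: 0.0
pos [0.6307 0.1917 0.1897] t 14.22 q7 -0.94 y-axis deg -19.7 tilt [ 0.002  0.001 -1.   ] width 1.003256354777167
shift units [-0.002  0.001  0.026] yaw units about tool z 0.0004 alt -0.9996
```

```bash
python3 -m jog '{"translation":[[0,0,0.022],[0,0,0.022],[0,0,0.022],[0,0,0.022],[0,0,0.022],[0,0,0.022],[0,0,0.022],[0,0,0.022]],"yaw":[0,0,0,0,0,0,0,0],"jaw":[0,0,1,1,1,1,1,1]}' 12
python3 -m jog '{"translation":[[0,0,0],[0,0,-0.1],[0,0,-0.3],[0,0,-0.5],[0,0,-0.5]],"yaw":[0,0,0,0,0],"jaw":[1,1,1,1,1]}'
python3 go.py 0.5403 -0.4132 11.6 0.26
```

```text
time: 15.22
position: [0.6302, 0.1915, 0.1842]
tool_rot: [2.569, 1.808, -0.0]
ft_force: [0.0, 0.1, 0.3]
grip_width: 0.711
grip_force: 12.0
time: 15.85
position: [0.6314, 0.1925, 0.2898]
tool_rot: [2.567, 1.806, 0.013]
ft_force: [-0.1, -0.0, -0.7]
grip_width: 0.706
grip_force: 12.0
pos [0.6314 0.1925 0.2898] t 15.85 q7 -0.9 y-axis deg -19.7 tilt [ 0.008  0.002 -1.   ] width 0.7063606041084203
shift units [-3.005  0.593  0.138] yaw units about tool z -0.1741 alt 0.8259
```

```bash
python3 -m jog '{"translation":[[-0.15,0.03,0],[-0.35,0.07,0],[-0.55,0.11,0],[-0.8,0.16,0],[-1,0.2,0]],"yaw":[0,0,0,0,0],"jaw":[1,1,1,1,1]}' >/dev/null
python3 -m jog '{"translation":[[-0.25,0.05,0],[-0.5,0.1,0],[-0.75,0.15,0],[-1,0.2,0]],"yaw":[0,0,0,0],"jaw":[1,1,1,1]}'
python3 -m jog '{"translation":[[-0.2,0.04,0],[-0.4,0.08,0],[-0.6,0.12,0],[-0.8,0.16,0],[-0.9,0.18,0],[-0.98,0.19,0],[-0.98,0.19,0]],"yaw":[-0.03,-0.07,-0.11,-0.15,-0.174,-0.174,-0.174],"jaw":[1,1,1,1,1,1,1]}' 
python3 go.py 0.5403 -0.4132 11.6 0.23
```

```text
time: 16.98
position: [0.5697, -0.2135, 0.2842]
tool_rot: [-2.569, -1.808, 0.0]
ft_force: [0.6, 0.6, 0.0]
grip_width: 0.713
grip_force: 12.0
time: 17.85
position: [0.5393, -0.4104, 0.2839]
tool_rot: [-1.989, -2.431, 0.001]
ft_force: [0.7, -0.1, -0.2]
grip_width: 0.712
grip_force: 12.0
pos [ 0.5393 -0.4104  0.2839] t 17.85 q7 0.63 y-axis deg 11.4 tilt [-0.001 -0.    -1.   ] width 0.711803888839185
shift units [-0.015  0.002  0.269] yaw units about tool z -0.001 alt 0.999
```

```bash
python3 -m jog '{"translation":[[-0.008,0.002,0.1],[-0.008,0.002,0.2],[-0.008,0.002,0.3],[-0.008,0.002,0.34],[-0.008,0.002,0.34],[-0.008,0.002,0.34]],"yaw":[0,0,0,0,0,0],"jaw":[1,1,1,1,1,1]}' 
python3 go.py 0.5403 -0.4132 11.6 0.2085
```

```text
time: 18.6
position: [0.5411, -0.4111, 0.2169]
tool_rot: [1.985, 2.433, 0.0]
ft_force: [-0.5, -0.4, -1.3]
grip_width: 0.709
grip_force: 12.0
pos [ 0.5411 -0.4111  0.2169] t 18.6 q7 0.61 y-axis deg 11.6 tilt [ 0.001 -0.001 -1.   ] width 0.709326037091169
shift units [-0.01  -0.006  0.042] yaw units about tool z -0.0001 alt 0.9999
```

Run:
```python
from bench import ctrl;import cv2
p=ctrl.get_image("scene");cv2.imwrite("pics/c3.png",cv2.resize(p["pixels"][250:380,100:250],None,fx=4.5,fy=4.5))
```

```text
(no output)
```

View pics/c3.png

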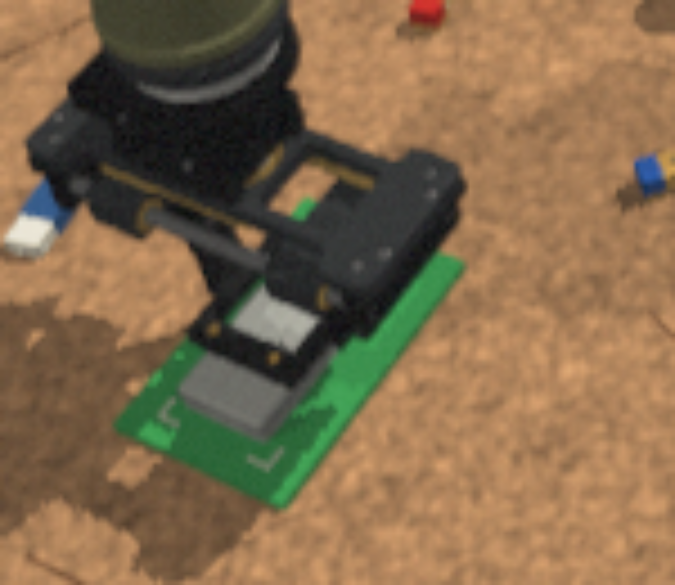

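The frame hovers level over the case (crop px (265,335)). Lower and release.

```bash
python3 -m jog '{"translation":[[-0.01,-0.004,0.02],[-0.01,-0.004,0.038],[-0.01,-0.004,0.042],[-0.01,-0.004,0.042],[-0.01,-0.004,0.042],[-0.01,-0.004,0.042],[-0.01,-0.004,0.042],[-0.01,-0.004,0.042]],"yaw":[0,0,0,0,0,0,0,0],"jaw":[1,1,1,1,0.3,0,0,0]}';python3 -m jog '{"translation":[[0,0,0],[0,0,-0.1],[0,0,-0.3],[0,0,-0.6],[0,0,-0.6]],"yaw":[0,0,0,0,0],"jaw":[0,0,0,0,0]}'; python3 go.py 0.4205 -0.1913 22.4 0.30
```

```text
time: 19.65
position: [0.5404, -0.4127, 0.2075]
tool_rot: [-1.985, -2.435, -0.0]
ft_force: [0.4, -0.3, -0.5]
grip_width: 0.951
grip_force: 0.0
time: 20.27
position: [0.5423, -0.4134, 0.3361]
tool_rot: [1.978, 2.425, 0.001]
ft_force: [0.5, 0.3, 0.1]
grip_width: 1.001
grip_force: 0.0
pos [ 0.5423 -0.4134  0.3361] t 20.27 q7 0.65 y-axis deg 11.6 tilt [ 0.01  -0.008 -1.   ] width 1.0006781798499924
shift units [ 1.212 -0.375  0.166] yaw units about tool z -0.06 alt 0.94
```

```bash
python3 -m jog '{"translation":[[0.15,-0.05,0],[0.3,-0.1,0],[0.45,-0.14,0],[0.61,-0.19,0]],"yaw":[0,0,0,0],"jaw":[0,0,0,0]}' >/dev/null;python3 -m jog '{"translation":[[0.15,-0.05,0],[0.3,-0.1,0.1],[0.45,-0.14,0.2],[0.6,-0.19,0.3],[0.6,-0.19,0.4],[0.6,-0.19,0.4]],"yaw":[-0.03,-0.06,-0.06,-0.06,-0.06,-0.06],"jaw":[0,0,0,0,0,0]}'; python3 go.py 0.4205 -0.1913 22.4 0.185
python3 - <<'E'
from fit import *
pics=[ctrl.get_image("top"),ctrl.get_image("scene")]
for n,X in(("frame",(.5403,-.4132,.034)),("case",(.5403,-.4132,.015))):
    q,c,ms=fit(n,pics,[proj(p,np.array([X]))[0] for p in pics],w=50);print(n,q.round(4),np.degrees(q[3]),c)
    if n=="frame": cv2.imwrite("pics/c4.png",overlay(n,q,ms,5))
E
```

```text
time: 21.52
position: [0.4166, -0.1906, 0.2473]
tool_rot: [-1.746, -2.61, 0.001]
ft_force: [-1.2, -0.5, 0.2]
grip_width: 0.998
grip_force: 0.0
pos [ 0.4166 -0.1906  0.2473] t 21.52 q7 0.7 y-axis deg 22.4 tilt [-0.002  0.001 -1.   ] width 0.9980344409442773
shift units [-0.011  0.017  0.311] yaw units about tool z 0.0002 alt -0.9998
frame [ 0.5396 -0.4142  0.0307  0.18  ] 10.31281436598349 0.17537331581115723
case [ 0.5429 -0.4468  0.0368  0.1386] 7.941422149368312 1.0178651809692383
```

View pics/c4.png

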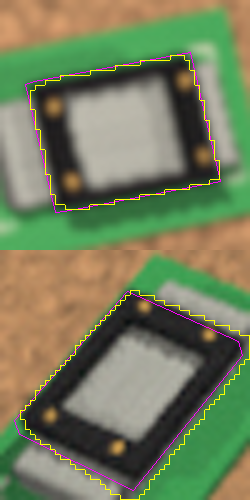

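The frame sits flat and centred on the case (within ~1 mm). Pick the red brace.

```bash
python3 -m jog '{"translation":[[-0.008,0.014,0.1],[-0.008,0.014,0.2],[-0.008,0.014,0.27],[-0.008,0.014,0.305],[-0.008,0.014,0.305],[-0.008,0.014,0.305]],"yaw":[0,0,0,0,0,0],"jaw":[0,0,0,0,0,0]}'
python3 -m jog '{"translation":[[0,0,0],[0,0,0],[0,0,0],[0,0,0],[0,0,0],[0,0,0],[0,0,0],[0,0,0]],"yaw":[0,0,0,0,0,0,0,0],"jaw":[1,1,1,1,1,1,1,1]}' 15;python3 -m jog '{"translation":[[0,0,0],[0,0,-0.1],[0,0,-0.3],[0,0,-0.4],[0,0,-0.4]],"yaw":[0,0,0,0,0],"jaw":[1,1,1,1,1]}'; python3 go.py 0.466 0.0025 -23.7 0.25
```

```text
time: 22.38
position: [0.4208, -0.1917, 0.1873]
tool_rot: [1.747, 2.61, -0.0]
ft_force: [0.4, -0.8, -0.2]
grip_width: 0.998
grip_force: 0.0
time: 23.38
position: [0.4205, -0.1916, 0.1868]
tool_rot: [1.748, 2.61, 0.0]
ft_force: [0.6, 0.3, -0.1]
grip_width: 0.181
grip_force: 15.0
time: 24.0
position: [0.421, -0.1919, 0.268]
tool_rot: [1.746, 2.607, -0.001]
ft_force: [0.8, -0.1, -1.0]
grip_width: 0.182
grip_force: 15.0
pos [ 0.421  -0.1919  0.268 ] t 24.0 q7 0.71 y-axis deg 22.4 tilt [ 0.002 -0.002 -1.   ] width 0.1817852572973631
shift units [0.813 0.578 0.088] yaw units about tool z 0.256 alt -0.744
```

```bash
python3 -m jog '{"translation":[[0.2,0.14,0],[0.4,0.29,0],[0.6,0.43,0],[0.813,0.578,0],[0.813,0.578,0],[0.813,0.578,0],[0.813,0.578,0]],"yaw":[0.04,0.08,0.12,0.16,0.2,0.256,0.256],"jaw":[1,1,1,1,1,1,1]}'; python3 go.py 0.466 0.0025 -23.7 0.1915
```

```text
time: 24.88
position: [0.4648, 0.0029, 0.2654]
tool_rot: [-2.627, -1.72, 0.002]
ft_force: [-0.2, -0.7, -0.0]
grip_width: 0.181
grip_force: 15.0
pos [0.4648 0.0029 0.2654] t 24.88 q7 -0.55 y-axis deg -23.6 tilt [-0.002  0.    -1.   ] width 0.18121980206125074
shift units [0.001 0.007 0.37 ] yaw units about tool z 0.0008 alt -0.9992
```

```bash
python3 -m jog '{"translation":[[0.001,0.005,0.1],[0.001,0.005,0.2],[0.001,0.005,0.3],[0.001,0.005,0.35],[0.001,0.005,0.362],[0.001,0.005,0.362],[0.001,0.005,0.362]],"yaw":[0,0,0,0,0,0,0],"jaw":[1,1,1,1,1,1,1]}'; python3 go.py 0.466 0.0025 -23.7 0.191
```

```text
time: 25.75
position: [0.4668, 0.0026, 0.195]
tool_rot: [2.629, 1.718, 0.001]
ft_force: [-0.4, -0.4, -2.0]
grip_width: 0.184
grip_force: 15.0
pos [0.4668 0.0026 0.195 ] t 25.75 q7 -0.66 y-axis deg -23.7 tilt [ 0.001 -0.    -1.   ] width 0.18421940430914954
shift units [-0.002 -0.004  0.02 ] yaw units about tool z 0.0002 alt -0.9998
```

```bash
python3 -m jog '{"translation":[[0,0,0.015],[0,0,0.02],[0,0,0.02],[0,0,0.02],[0,0,0.02],[0,0,0.02],[0,0,0.02],[0,0,0.02]],"yaw":[0,0,0,0,0,0,0,0],"jaw":[1,1,1,0.7,0.5,0.5,0.5,0.5]}';python3 -m jog '{"translation":[[0,0,0],[0,0,-0.1],[0,0,-0.3],[0,0,-0.6],[0,0,-0.6]],"yaw":[0,0,0,0,0],"jaw":[0.5,0.5,0.5,0,0]}'; python3 go.py 0.4156 0.2062 26 0.30
```

```text
time: 26.75
position: [0.4664, 0.0026, 0.1903]
tool_rot: [2.63, 1.718, -0.0]
ft_force: [-1.1, 0.3, -0.1]
grip_width: 0.493
grip_force: 0.0
time: 27.38
position: [0.4683, 0.003, 0.3148]
tool_rot: [2.624, 1.714, 0.009]
ft_force: [-0.3, -0.8, -0.9]
grip_width: 0.645
grip_force: 0.0
pos [0.4683 0.003  0.3148] t 27.38 q7 -0.5 y-axis deg -23.7 tilt [ 0.009 -0.003 -1.   ] width 0.6454304982078327
shift units [ 0.824 -0.65   0.069] yaw units about tool z -0.2761 alt 0.7239
```

```bash
python3 -m jog '{"translation":[[0.2,-0.16,0],[0.4,-0.32,0],[0.6,-0.48,0],[0.824,-0.65,0],[0.824,-0.65,0.1],[0.824,-0.65,0.2],[0.824,-0.65,0.2]],"yaw":[0,0,0,0,0,0,0],"jaw":[0,0,0,0,0,0,0]}'; python3 go.py 0.4156 0.2062 -23.7 0.20
python3 - <<'E'
from fit import *
import json
pics=[ctrl.get_image("top"),ctrl.get_image("scene")]
n="brace_red"
q,c,ms=fit(n,pics,[proj(p,np.array([(.466,.0025,.012)]))[0] for p in pics],w=50);print(n,q.round(4),np.degrees(q[3]),c)
a=overlay(n,q,ms,5);b=cv2.resize(pics[1]["pixels"][100:230,220:350],(500,500))
cv2.imwrite("pics/c5.png",np.hstack([a,b]))
E
```

```text
time: 28.25
position: [0.4124, 0.2053, 0.2685]
tool_rot: [-2.627, -1.718, 0.006]
ft_force: [-0.4, -0.2, 0.4]
grip_width: 1.001
grip_force: 0.0
pos [0.4124 0.2053 0.2685] t 28.25 q7 -1.04 y-axis deg -23.6 tilt [-0.005 -0.    -1.   ] width 1.0008685260257364
shift units [0.011 0.014 0.342] yaw units about tool z 0.0004 alt -0.9996
brace_red [ 0.4744 -0.0186  0.031   2.6025] 149.1132493375002 1.4447697401046753
```

View pics/c5.png

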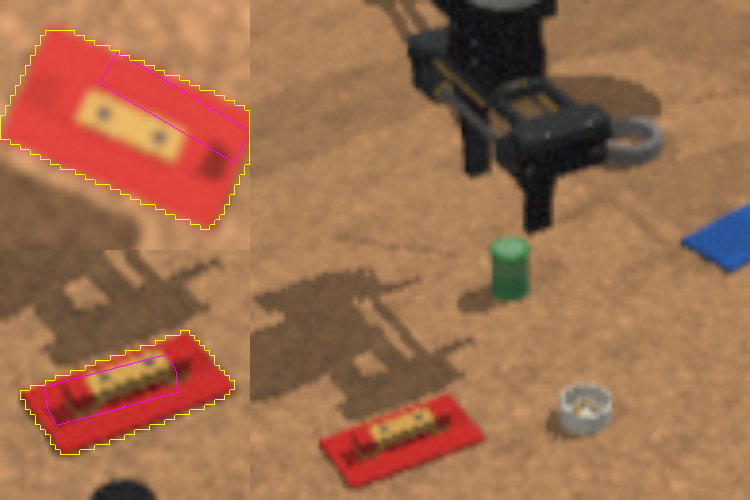

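Red brace sits centred and parallel on the red pad (the mask merely merged red ends with pad). Loupe is under the gripper at crop (510,270). Descend.

```bash
python3 -m jog '{"translation":[[0.006,0.008,0.1],[0.006,0.008,0.2],[0.006,0.008,0.3],[0.006,0.008,0.34],[0.006,0.008,0.34],[0.006,0.008,0.34]],"yaw":[0,0,0,0,0,0],"jaw":[0,0,0,0,0,0]}'
python3 -m jog '{"translation":[[0,0,0],[0,0,0],[0,0,0],[0,0,0],[0,0,0],[0,0,0],[0,0,0],[0,0,0]],"yaw":[0,0,0,0,0,0,0,0],"jaw":[1,1,1,1,1,1,1,1]}' 12
python3 go.py 0.54 -0.4137 -23.7 0.30
```

```text
time: 29.1
position: [0.416, 0.2064, 0.2032]
tool_rot: [2.63, 1.717, 0.002]
ft_force: [-0.0, 0.7, 0.8]
grip_width: 0.997
grip_force: 0.0
time: 30.1
position: [0.4156, 0.2061, 0.2023]
tool_rot: [2.63, 1.718, -0.0]
ft_force: [0.5, 0.5, 0.1]
grip_width: 0.366
grip_force: 12.0
pos [0.4156 0.2061 0.2023] t 30.1 q7 -1.17 y-axis deg -23.7 tilt [ 0. -0. -1.] width 0.366331975363664
shift units [-2.588  1.815 -0.488] yaw units about tool z 0.0 alt -1.0
```

```bash
python3 -m jog '{"translation":[[0,0,-0.1],[0,0,-0.3],[0,0,-0.5],[0,0,-0.5]],"yaw":[0,0,0,0],"jaw":[1,1,1,1]}'
python3 -m jog '{"translation":[[-0.15,0.1,0],[-0.3,0.2,0],[-0.5,0.35,0],[-0.7,0.49,0],[-0.86,0.6,0]],"yaw":[0,0,0,0,0],"jaw":[1,1,1,1,1]}' >/dev/null
python3 -m jog '{"translation":[[-0.2,0.14,0],[-0.4,0.28,0],[-0.6,0.42,0],[-0.86,0.6,0]],"yaw":[0,0,0,0],"jaw":[1,1,1,1]}' >/dev/null
python3 -m jog '{"translation":[[-0.2,0.14,0],[-0.4,0.28,0],[-0.6,0.42,0],[-0.75,0.53,0],[-0.86,0.6,0],[-0.86,0.6,0],[-0.86,0.6,0]],"yaw":[0,0,0,0,0,0,0],"jaw":[1,1,1,1,1,1,1]}'
python3 go.py 0.54 -0.4137 -23.7 0.25
```

```text
time: 30.6
position: [0.4165, 0.207, 0.3048]
tool_rot: [2.628, 1.716, 0.008]
ft_force: [0.5, -1.4, -1.3]
grip_width: 0.363
grip_force: 12.0
time: 32.6
position: [0.5378, -0.4087, 0.3008]
tool_rot: [-2.626, -1.718, 0.0]
ft_force: [0.7, 0.8, -1.2]
grip_width: 0.36
grip_force: 12.0
pos [ 0.5378 -0.4087  0.3008] t 32.6 q7 -0.0 y-axis deg -23.6 tilt [-0.002  0.002 -1.   ] width 0.36033875139567784
shift units [-0.019  0.021  0.254] yaw units about tool z 0.0005 alt -0.9995
```

```bash
python3 -m jog '{"translation":[[-0.015,0.015,0.1],[-0.015,0.015,0.2],[-0.015,0.015,0.28],[-0.015,0.015,0.28],[-0.015,0.015,0.28]],"yaw":[0,0,0,0,0],"jaw":[1,1,1,1,1]}'
python3 go.py 0.54 -0.4137 -23.7 0.2268
python3 - <<'E'
from bench import ctrl;import cv2
p=ctrl.get_image("scene");cv2.imwrite("pics/c6.png",cv2.resize(p["pixels"][250:380,100:250],None,fx=4.5,fy=4.5))
E
```

```text
time: 33.22
position: [0.5395, -0.4142, 0.2467]
tool_rot: [2.63, 1.718, 0.001]
ft_force: [0.1, -0.4, -0.5]
grip_width: 0.362
grip_force: 12.0
pos [ 0.5395 -0.4142  0.2467] t 33.23 q7 -0.02 y-axis deg -23.7 tilt [ 0.001 -0.    -1.   ] width 0.36175564518302
shift units [0.003 0.001 0.099] yaw units about tool z 0.0001 alt -0.9999
```

View pics/c6.png

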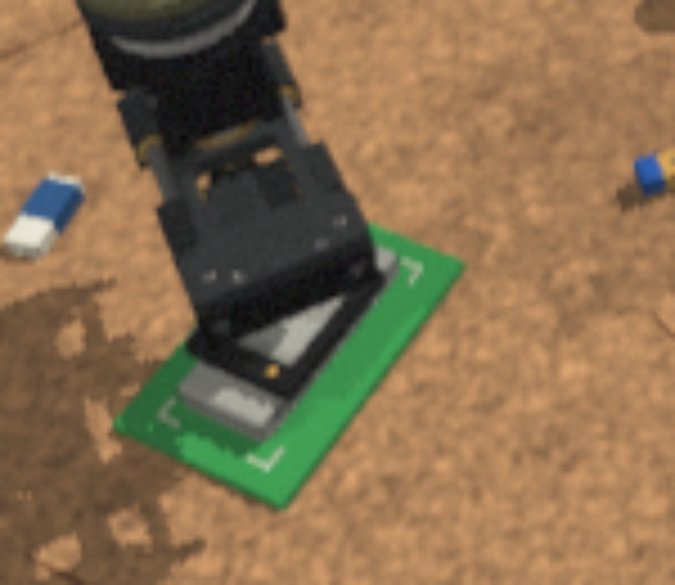

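The loupe is hidden behind the finger, while window and frame are as before; lower gently and read the force.

```bash
python3 -m jog '{"translation":[[0.002,0.001,0.03],[0.002,0.001,0.06],[0.002,0.001,0.08],[0.002,0.001,0.09],[0.002,0.001,0.097],[0.002,0.001,0.097],[0.002,0.001,0.097]],"yaw":[0,0,0,0,0,0,0],"jaw":[1,1,1,1,1,1,1]}'
python3 go.py 0.54 -0.4137 -23.7 0.2265
```

```text
time: 34.15
position: [0.5397, -0.414, 0.2272]
tool_rot: [2.63, 1.718, 0.0]
ft_force: [1.6, -0.0, -1.3]
grip_width: 0.362
grip_force: 12.0
pos [ 0.5397 -0.414   0.2272] t 34.15 q7 -0.03 y-axis deg -23.7 tilt [ 0. -0. -1.] width 0.36239102822846053
shift units [0.002 0.001 0.003] yaw units about tool z 0.0 alt -1.0
```

```bash
python3 -m jog '{"translation":[[0,0,0.003],[0,0,0.003],[0,0,0.003],[0,0,0.003],[0,0,0.003],[0,0,0.003],[0,0,0.003],[0,0,0.003]],"yaw":[0,0,0,0,0,0,0,0],"jaw":[1,0.6,0.4,0.2,0.2,0.2,0.2,0.2]}'
python3 -m jog '{"translation":[[0,0,0],[0,0,-0.1],[0,0,-0.3],[0,0,-0.5],[0,0,-0.5]],"yaw":[0,0,0,0,0],"jaw":[0.2,0.2,0.2,0.2,0.2]}'
python3 go.py 0.6315 -0.2079 -31.6 0.26
```

```text
time: 35.15
position: [0.5396, -0.414, 0.2264]
tool_rot: [2.63, 1.718, -0.0]
ft_force: [-1.1, -0.3, -0.5]
grip_width: 0.797
grip_force: 0.0
time: 35.78
position: [0.5411, -0.4142, 0.3325]
tool_rot: [2.623, 1.713, 0.005]
ft_force: [-0.6, 0.1, 0.2]
grip_width: 0.803
grip_force: 0.0
pos [ 0.5411 -0.4142  0.3325] t 35.77 q7 0.01 y-axis deg -23.7 tilt [ 0.007 -0.006 -1.   ] width 0.8029336625859863
shift units [ 1.127 -0.004  0.36 ] yaw units about tool z 0.044 alt -0.956
```

```bash
python3 -m jog '{"translation":[[0.2,0,0],[0.4,0,0],[0.6,0,0],[0.8,0,0],[0.9,0,0.1],[1,0,0.2],[1,0,0.3],[1,0,0.3]],"yaw":[0.02,0.044,0.044,0.044,0.044,0.044,0.044,0.044],"jaw":[0.2,0.2,0.2,0.2,0.2,0.2,0.2,0.2]}'
python3 go.py 0.6315 -0.2079 -31.6 0.1865
python3 - <<'E'
from fit import *
pics=[ctrl.get_image("top"),ctrl.get_image("scene")]
C=[]
for p in pics:
    o=proj(p,np.array([(.54,-.4137,.03)]))[0].astype(int)
    C.append(cv2.resize(p["pixels"][o[1]-35:o[1]+35,o[0]-35:o[0]+35],(400,400),interpolation=cv2.INTER_CUBIC))
    for m,col in((("loupe",(.54,-.4137,.068,0)),(255,0,255)),):
        h=cv2.convexHull(((proj(p,box(*m))-o+35)*400/70).astype(np.int32));cv2.polylines(C[-1],[h],1,col,1)
cv2.imwrite("pics/c7.png",np.hstack(C))
E
```

```text
time: 36.78
position: [0.6188, -0.2319, 0.2642]
tool_rot: [-2.741, -1.53, 0.005]
ft_force: [-0.5, -0.1, -0.0]
grip_width: 0.801
grip_force: 0.0
pos [ 0.6188 -0.2319  0.2642] t 36.77 q7 -0.46 y-axis deg -31.7 tilt [-0.004  0.    -1.   ] width 0.8007497736779714
shift units [ 0.136 -0.007  0.388] yaw units about tool z -0.0003 alt 0.9997
```

View pics/c7.png

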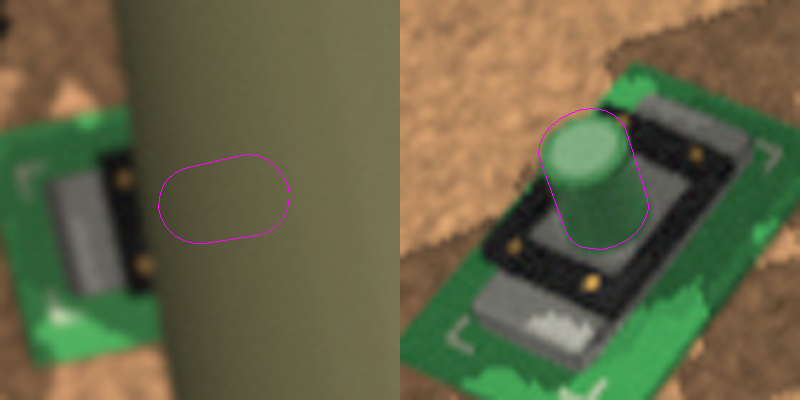

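The loupe stands upright in the window (right crop (590,185)), matching the predicted outline. Blue brace next.

```bash
python3 -m jog '{"translation":[[0.1,0,0],[0.122,-0.007,0.05],[0.122,-0.007,0.15],[0.122,-0.007,0.25],[0.122,-0.007,0.35],[0.122,-0.007,0.37],[0.122,-0.007,0.37],[0.122,-0.007,0.37]],"yaw":[0,0,0,0,0,0,0,0],"jaw":[0.2,0.2,0.2,0.2,0.2,0.2,0.2,0.2]}'
python3 go.py 0.6315 -0.2079 -31.6 0.1865
```

```text
time: 37.88
position: [0.632, -0.2093, 0.1932]
tool_rot: [2.741, 1.532, 0.002]
ft_force: [-0.4, -0.4, -0.6]
grip_width: 0.796
grip_force: 0.0
pos [ 0.632  -0.2093  0.1932] t 37.88 q7 -0.53 y-axis deg -31.6 tilt [ 0.002 -0.001 -1.   ] width 0.7957298367755041
shift units [ 0.005 -0.006  0.034] yaw units about tool z -0.0001 alt 0.9999
```

```bash
python3 -m jog '{"translation":[[0.005,0,0.034],[0.005,0,0.034],[0.005,0,0.034],[0.005,0,0.034],[0.005,0,0.034],[0.005,0,0.034],[0.005,0,0.034],[0.005,0,0.034]],"yaw":[0,0,0,0,0,0,0,0],"jaw":[0.2,1,1,1,1,1,1,1]}' 15
python3 -m jog '{"translation":[[0,0,0],[0,0,0],[0,0,-0.1],[0,0,-0.3],[0,0,-0.45],[0,0,-0.45]],"yaw":[0,0,0,0,0,0],"jaw":[1,1,1,1,1,1]}'
python3 go.py 0.5342 0.3939 -12.4 0.26
```

```text
time: 38.88
position: [0.6321, -0.2084, 0.1856]
tool_rot: [2.742, 1.532, -0.0]
ft_force: [0.7, 0.2, 0.1]
grip_width: 0.184
grip_force: 15.0
time: 39.62
position: [0.6334, -0.2083, 0.2801]
tool_rot: [2.738, 1.53, 0.007]
ft_force: [0.5, 0.4, -0.4]
grip_width: 0.18
grip_force: 15.0
pos [ 0.6334 -0.2083  0.2801] t 39.62 q7 -0.49 y-axis deg -31.6 tilt [ 0.007 -0.003 -1.   ] width 0.1802825085612736
shift units [ 2.304 -2.001  0.089] yaw units about tool z -0.1067 alt 0.8933
```

```bash
python3 -m jog '{"translation":[[0.15,-0.13,0],[0.3,-0.26,0],[0.45,-0.39,0],[0.6,-0.52,0],[0.77,-0.667,0]],"yaw":[0,0,0,0,0],"jaw":[1,1,1,1,1]}' >/dev/null
python3 -m jog '{"translation":[[0.2,-0.17,0],[0.4,-0.35,0],[0.6,-0.52,0],[0.77,-0.667,0]],"yaw":[0,0,0,0],"jaw":[1,1,1,1]}' >/dev/null
python3 -m jog '{"translation":[[0.2,-0.17,0],[0.4,-0.35,0],[0.58,-0.5,0],[0.7,-0.6,0],[0.764,-0.667,0],[0.764,-0.667,0],[0.764,-0.667,0]],"yaw":[-0.03,-0.06,-0.09,-0.1067,-0.1067,-0.1067,-0.1067],"jaw":[1,1,1,1,1,1,1]}'
python3 go.py 0.5342 0.3939 -12.4 0.19
```

```text
time: 41.62
position: [0.5337, 0.3921, 0.2751]
tool_rot: [2.449, 1.964, -0.002]
ft_force: [0.8, -1.3, 0.4]
grip_width: 0.185
grip_force: 15.0
pos [0.5337 0.3921 0.2751] t 41.62 q7 -1.2 y-axis deg -12.5 tilt [ 0.    -0.002 -1.   ] width 0.18465394055814593
shift units [0.01  0.    0.426] yaw units about tool z -0.0008 alt 0.9992
```

```bash
python3 -m jog '{"translation":[[0.005,0,0.1],[0.005,0,0.2],[0.005,0,0.3],[0.005,0,0.37],[0.005,0,0.4],[0.005,0,0.41],[0.005,0,0.41],[0.005,0,0.41]],"yaw":[0,0,0,0,0,0,0,0],"jaw":[1,1,1,1,1,1,1,1]}'
python3 go.py 0.5342 0.3939 -12.4 0.19
```

```text
time: 42.62
position: [0.5332, 0.395, 0.1942]
tool_rot: [2.448, 1.968, 0.002]
ft_force: [-0.2, -0.1, -1.2]
grip_width: 0.182
grip_force: 15.0
pos [0.5332 0.395  0.1942] t 42.62 q7 -1.24 y-axis deg -12.4 tilt [ 0.001  0.001 -1.   ] width 0.18173735819064576
shift units [-0.004  0.006  0.021] yaw units about tool z -0.0 alt 1.0
```

```bash
python3 -m jog '{"translation":[[-0.004,0.005,0.015],[-0.004,0.005,0.021],[-0.004,0.005,0.021],[-0.004,0.005,0.021],[-0.004,0.005,0.021],[-0.004,0.005,0.021],[-0.004,0.005,0.021],[-0.004,0.005,0.021]],"yaw":[0,0,0,0,0,0,0,0],"jaw":[1,1,1,0.7,0.5,0.5,0.5,0.5]}'
python3 -m jog '{"translation":[[0,0,0],[0,0,-0.1],[0,0,-0.3],[0,0,-0.6],[0,0,-0.9],[0,0,-0.9]],"yaw":[0,0,0,0,0,0],"jaw":[0.5,0.5,0.5,0.5,0.5,0.5]}'
python3 -m jog '{"translation":[[0,0.2,0],[0,0.4,0],[0,0.6,0],[0,0.6,0],[0,0.6,0],[0,0.6,0]],"yaw":[0,0,0,0,0,0],"jaw":[0.5,0.5,0.5,0.5,0.5,0.5]}'
python3 - <<'E'
from fit import *
import json
r=json.load(open("res.json"));pics=[ctrl.get_image("top"),ctrl.get_image("scene")]
rows=[]
for p in pics:
    C=[]
    for n,a,z in(("loupe","board",.068),("brace_red","pad_red",.02),("brace_blue","pad_blue",.02),("tin","tin",.018),("ink","ink",.046)):
        q=[*r[a][:2],z,r[a][3]]
        if n=="loupe": q[:2]=[.5397,-.414]
        o=np.maximum(proj(p,np.array([q[:3]]))[0].astype(int),25)
        c=cv2.resize(p["pixels"][o[1]-25:o[1]+25,o[0]-25:o[0]+25],(160,160),interpolation=cv2.INTER_CUBIC)
        h=cv2.convexHull(((proj(p,box(n,q))-o+25.5)*3.2).astype(np.int32));cv2.polylines(c,[h],1,(255,0,255),1);C.append(c)
    rows.append(np.hstack(C))
cv2.imwrite("pics/c8.png",np.vstack(rows))
q,c,ms=fit("loupe",pics[1:],[proj(pics[1],np.array([(.54,-.414,.05)]))[0]],w=30);
q,c,ms=fit("tin",pics,[proj(p,np.array([(*r["tin"][:2],.018)]))[0] for p in pics],w=40);print("tin",q.round(4),r["tin"])
E
```

```text
time: 43.62
position: [0.5337, 0.3938, 0.1892]
tool_rot: [-2.448, -1.969, 0.0]
ft_force: [-1.0, 0.3, -0.0]
grip_width: 0.492
grip_force: 0.0
time: 44.38
position: [0.5339, 0.3956, 0.3773]
tool_rot: [2.448, 1.969, 0.019]
ft_force: [-0.5, 0.5, -0.2]
grip_width: 0.5
grip_force: 0.0
time: 45.12
position: [0.6495, 0.3691, 0.3698]
tool_rot: [-2.446, -1.971, 0.0]
ft_force: [0.9, 0.5, -0.0]
grip_width: 0.502
grip_force: 0.0
tin [0.5602 0.1067 0.0178 1.6277] [0.5603520104540383, 0.10652806701509984, 0.017584288243797607, 0.09935879144214191]
```

View pics/c8.png

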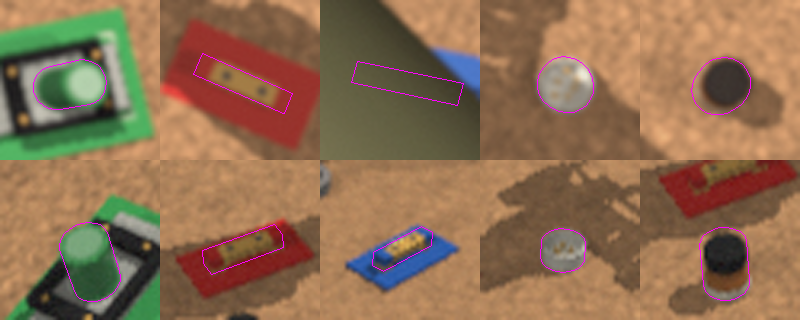

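Everything matches the predicted outlines: loupe in the window, both braces centred, tin and ink unmoved. Hand in.

```bash
python3 -c "
from bench import ctrl
print(ctrl.close_job())"
```

```text
the job is handed in; nothing more can be done
None
```

The job is handed in, with no verdict returned: the case, frame and magnifier are stacked on the board, both braces are on their pads, and the last pictures show them in place and released, with the ink jar and tin unmoved (the blue brace seen in one view only).

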